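Tip a filament carton label-up and square it to the scan fence

TASK

The purple-labelled filament carton stands on edge with its label towards the robot: push it over, away from the robot, so that it lies flat with the label on top, then push it along the table until its side is flush against the aluminium fence of the code reader. Only push with the fingers, never pinch, lift or carry it; leave the orange-labelled carton, the spray bottle, the pink cup and the jar where they stand, and end with the hand clear.

Things in the scene. Friction and masses are not known exactly. Their poses are not given: they have to be found in the camera images.
- purple_carton: Loose brown carton, 115 mm wide (its y), 55 mm thick (its x), 115 mm tall (its z), 0.24 to 0.48 kg, standing at first; origin at the centre of its underside as it stands, z up. The label (white with purple band and disc) is on its -x face, towards the robot, up to 0.5 rad askew; a purple strip folds over the top. Pushed high on the label it tips about its far lower edge, falls by itself past 0.45 rad and then lies 55 mm high; it slides when pushed low on a side.
- purple_carton_centre (a point): Middle of the purple-labelled carton; axes as the carton's. 57 mm above the table while it stands, 27 mm when it lies flat.
- purple_carton_label (a point): Centre of the purple-labelled carton's label face, 27.5 mm from its middle; axes as the carton's. 55 mm above the table when it lies flat with the label on top.
- fence_face (a point): Fence: aluminium bar 500 mm long, 30 high, 20 thick, fixed beyond the cartons, up to 0.15 rad askew. Point: middle of its front face (towards the robot), at table height; x into the fence, away from the robot, square to the face; y along it. Face: x = 0, y = -250 to 250 mm; anywhere along it is right. Flush blue mat in front. Behind, at x = 75 mm, a code reader on a post, 185 mm high, reaches to x = 30 mm.
- orange_carton: The same kind of carton with an orange label, 115 mm wide (its y), 55 mm thick (its x), 115 mm tall (its z), standing beside the purple one at about 250 to 360 mm (sides swap at random); origin at the centre of its underside. To be left standing where it is.
- spray_bottle: White spray bottle with a black trigger head, 64 mm in diameter, 186 mm high, the head reaches about 60 mm to one side (-x); origin at the centre of its underside. Stands to the right of the work; to be left alone.
- pink_cup: Open pink cup, 60 mm in diameter, 60 mm high; origin at the centre of its underside. Stands between the cartons, nearer the robot; to be left alone.
- jar: Clear jar with a black cap, 60 mm in diameter, 80 mm high; origin at the centre of its underside. Stands to the left of the work; to be left alone.
Not all that is in view belongs to the job. Leave any green look-alike of the purple_carton alone.

How it is judged (in metres and radians):
On the way, in this order (a step that is already met when the one before it is completed fails the run):
1. the purple-labelled carton lies flat on the table, label on top (angle between purple_carton's own x axis and vertical above 3.04 rad and height (world z) of purple_carton_centre below 0.032 m and height (world z) of purple_carton_label above 0.051 m), for 0.2 s.
2. the lying carton is flush against the fence (all of step 1 and x of purple_carton_centre in the frame of fence_face between -0.0655 and -0.05 m and y of purple_carton_centre in the frame of fence_face between -0.24 and 0.24 m and (angle between the y axis of purple_carton and the y axis of fence_face, either way round below 0.1 rad or angle between the z axis of purple_carton and the y axis of fence_face, either way round below 0.1 rad)), for 0.2 s.
At the end, for the whole second after the job is handed in: The purple-labelled carton lies flat on the table with its label on top (within 0.1 rad), at rest, one side against the front face of the fence: its middle within 8 mm of its place when touching, sides parallel to the fence within 0.1 rad, and its middle no nearer than 10 mm to the fence's ends (all of step 2 and linear speed of purple_carton below 0.01 m/s and angular speed of purple_carton below 0.1 rad/s).
It fails at once if the purple-labelled carton is lifted or carried instead of pushed (height (world z) of purple_carton_centre above 0.076 m or (angle between purple_carton's own x axis and vertical above 2.94 rad and height (world z) of purple_carton_centre above 0.047 m) or (angle between purple_carton's own z axis and vertical below 0.12 rad and height (world z) of purple_carton_centre above 0.068 m)).
It fails at once if the orange-labelled carton is shifted by more than 25 mm or knocked over (distance of orange_carton from where it was at the start of the episode above 0.025 m or angle between orange_carton's own z axis and vertical above 0.35 rad).
It fails at once if the spray bottle is shifted by more than 25 mm or knocked over (distance of spray_bottle from where it was at the start of the episode above 0.025 m or angle between spray_bottle's own z axis and vertical above 0.35 rad).
It fails at once if the pink cup is shifted by more than 25 mm or knocked over (distance of pink_cup from where it was at the start of the episode above 0.025 m or angle between pink_cup's own z axis and vertical above 0.35 rad).
It fails at once if the jar is shifted by more than 25 mm or knocked over (distance of jar from where it was at the start of the episode above 0.025 m or angle between jar's own z axis and vertical above 0.35 rad).
It also fails if it takes over 45 s, if anything falls off the work surface, if the arm or the gripper's body presses on something with over 40 N, if the wrist force passes 120 N, or if a joint passes its speed limit or range.

ROBOT

A 6-joint arm with a two-finger parallel gripper is mounted at the origin on the work surface. World frame = base frame: x ahead of the robot, y to its left, z up, the work surface at z = 0. Lengths are in mm, angles in degrees, forces in N, time in s.
With the tool pointing down it reaches from about 350 to 850 mm from the base axis. Payload 8.1 kg.
Tool frame: the origin (TCP) lies between the finger pads; the fingertips stand ahead of it and the grasp point (between the pads) lies 2 mm behind it (nose_length is the z of the fingertips in the tool frame, in mm); z points along the fingers, y is the direction in which the jaws open and shut (so a half turn about z gives the same grasp; the last joint's range is limited). The gripper opens to 85 mm and grips with 20 to 120 N. Pads are 22 mm wide; open, the fingers measure 114 mm over their backs; the gripper's body (76 mm by 85 mm) begins 54 mm behind the grasp point. The pads swing forward as they close: fully open they stand 13 mm farther back than shut.
Start: joints at [-78.404, 7.471, 85.268, -0, 87.261, -4.893], TCP at [170.326, -575.321, 248.292] pointing down, gripper open.
Joint ranges: [-169.43, 169.43], [-51.17, 129.36], [1.28, 143.12], [-76.62, 256.62], [0, 156.53], [-152.29, 152.29]. Speed limits (degrees/s): [136.94, 136.94, 159.86, 180, 180, 180].

INTERFACE

Orientations are given as [roll, pitch, yaw] about the fixed x, y, z axes, in that order (R = Rz(yaw) Ry(pitch) Rx(roll)).
In Python, from bench import * gives the robot as it stands.
- The arm moves only by the tool jog_arm, never from a script. Its argument "plan" is a list of rows, each a list of 3 entries, a list of its own where there are three numbers: the turn, a rotation vector about the tool's x, y, z in degrees, then the shift along the tool's x, y, z in m, then the gripper's target within -1 to 1 (fully open at 1, half-way at 0, shut at -1). A call has 1 to 12 rows; each row is the pose to reach, as a shift and turn from the pose commanded when the call began, along the tool's axes at that moment; what a row does not reach only later rows make up. A row lasts 1/8 s, in which the tool goes at most 62.5 mm and 10.7 degrees, less where a joint would pass 70% of its speed; a pose out of reach is approached as far as the arm can. A call with a gripper value outside its range is refused whole. The fingers move at their own pace and stop on an object; "force" is the grip in N (left out, the last holds). Time passes only in rows, so rows that repeat a pose let the fingers close. It gives the time, the measured TCP pose, the force and the opening at its end, in the units of the state.
- sense(): the state, without advancing time (a new reading comes with each control period).
- snapshot(name): name is "scene" or "top" or "wrist"; returns (picture, depth): 480x640x3 uint8, blue, green, red; 480x640 float32, mm along the optical axis (not along the pixel's ray), 0 where there is no reading.
- camera_info(name): a dict with "fov_y" (degrees; the focal length in pixels is half the picture's height over the tangent of half this angle, whatever the lens; pixels are square), "cx", "cy" (the principal point, pixels), "dist_coeffs" ([k1, k2, p1, p2, k3] as OpenCV has them; the pictures are not rectified), "origin" and "orientation" of the camera in the world. Camera axes: x right, y down, z forward; pixel columns grow to the right and rows downward; lengths in mm; the calibration is good to about 2 mm. A picture is of the moment at which its call begins: read the wrist's pose just before it. camera_info takes no time and is no camera call; for the wrist camera it gives the pose at the moment of the call.
- hand_in(): hands the job in, once; it reports no verdict.
The state is a dict: "time": time; "joint_pos": joint angles; "qd": joint speeds; "joint_efforts": joint torques, N m; "tool_pos": TCP position; "tcp_rot": TCP orientation; "ft_force": force on the tool from outside, world axes, zero at the start; "wrist_torque": the same for the moment, N m; "finger_gap": finger opening in mm.
Only numpy, scipy, OpenCV 4.12 (cv2) and the standard library are available. Lean on these libraries where they do the work, as an engineer would, in place of code of your own. Each camera call takes 0.05 s, during which the arm holds its last target.

## Working session

There is one attempt and no reset: what is moved stays moved. The work goes in short steps, Python scripts to look and compute and a tool call to move; the robot and the scene stay as the last step left them, time stands still between calls to the robot, and variables do not carry over. Pictures are saved under pics/ and viewed, and the job is handed in when it is done.

Besides the shell and the picture viewer there is one more tool, called after "Request:" in YAML: its name, and indented under it one key for each argument. jog_arm: Moves the arm, as the interface text tells. Its arguments: {"type":"object","properties":{"plan":{"type":"array","items":{"type":"array"}},"force":{"type":"number"}},"required":["plan"]}

```bash
ls; mkdir -p pics
python3 - <<'E'
from bench import *
import cv2,numpy as np
s=sense();print(s)
for n in("scene","top"):
    c=camera_info(n);print(n,c)
    p,d=snapshot(n);cv2.imwrite(f"pics/{n}0.png",p);np.save(f"{n}0.npy",d)
E
```

```text
pics
{'time': 0.0, 'joint_pos': array([-7.84046158e+01,  7.51508044e+00,  8.53281277e+01, -4.02350431e-04,
        8.72607062e+01, -4.89300069e+00]), 'qd': array([-0.06418266, -0.00875829, -0.04956527, -0.00794109,  0.00372984,
        0.04662566]), 'joint_efforts': array([-2.82697212e-03, -5.69395173e+01, -5.00560462e+01, -6.62418315e-04,
        1.45097214e-02,  2.37027422e-05]), 'tool_pos': array([ 170.21059895, -574.8251653 ,  247.25571667]), 'tcp_rot': array([-1.79896430e+02, -8.46300507e-03,  1.64883968e+01]), 'ft_force': array([ 0.21265959,  0.41265955, -1.34870338]), 'wrist_torque': array([ 0.00105601, -0.00405244,  0.03130453]), 'finger_gap': 85.4713115336498}
scene {'fov_y': 51.23810479779698, 'cx': 326.28151546014936, 'cy': 238.93248170265787, 'dist_coeffs': array([-0.12268337,  0.        ,  0.        ,  0.        ,  0.        ]), 'origin': array([1080.55144657, -719.56402282,  868.48898598]), 'orientation': array([-132.12894129,    0.4880114 ,   36.53006698])}
top {'fov_y': 44.98916048297855, 'cx': 327.9331127348432, 'cy': 237.18272859028937, 'dist_coeffs': array([-0.14970397,  0.        ,  0.        ,  0.        ,  0.        ]), 'origin': array([ 454.57062106,  -28.05963298, 1311.10651761]), 'orientation': array([-176.76787362,    0.70657834,  -90.37053755])}
```

View pics/scene0.png

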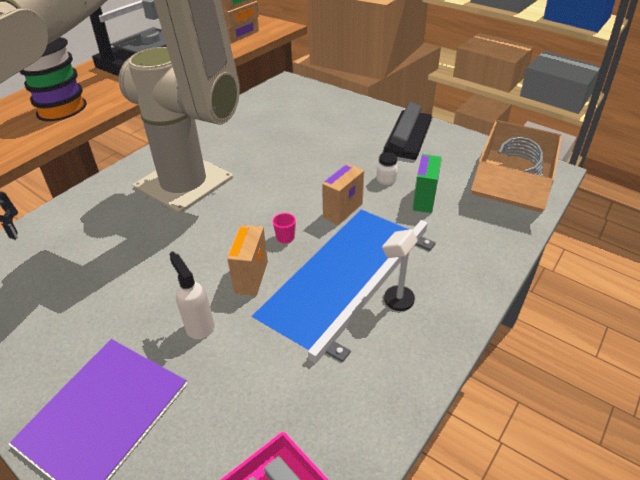

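View pics/top0.png

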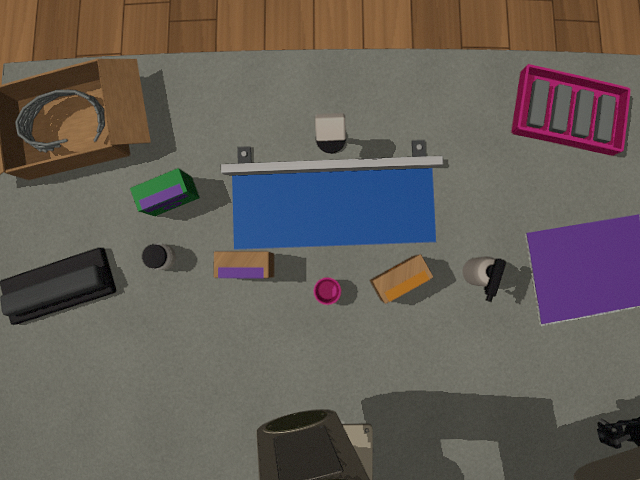

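The top view shows three carton candidates:
- The brown one with a purple strip at about (243,264). It fits the description: brown, a purple strip over the top, label side towards the robot.
- The green look-alike at (165,192).
- The orange-labelled one at (402,279).

The fence front face runs from about (222,172) to (442,165). I'll check the choice in enlarged crops.

```bash
cat > h.py <<'E'
import numpy as np,cv2
from bench import *
from scipy.spatial.transform import Rotation as R
def cam(n):
    c=camera_info(n);f=240/np.tan(np.radians(c["fov_y"]/2))
    K=np.array([[f,0,c["cx"]],[0,f,c["cy"]],[0,0,1]])
    return K,np.array(c["dist_coeffs"]),np.array(c["origin"]),R.from_euler("xyz",c["orientation"],degrees=True).as_matrix()
def at_z(n,px,z):
    K,D,o,M=cam(n);px=np.array(px,float).reshape(-1,1,2)
    u=cv2.undistortPoints(px,K,D)[:,0]
    r=np.c_[u,np.ones(len(u))]@M.T
    return o+r*((z-o[2])/r[:,2])[:,None]
def cloud(n,d):
    K,D,o,M=cam(n);v,u=np.mgrid[:480,:640]
    q=cv2.undistortPoints(np.stack([u,v],-1).reshape(-1,1,2).astype(float),K,D)[:,0]
    P=(np.c_[q,np.ones(len(q))]*d.reshape(-1,1))@M.T+o
    P[d.ravel()==0]=np.nan
    return P.reshape(480,640,3)
def crop(img,x,y,w,h,s,name):
    cv2.imwrite(name,cv2.resize(img[y:y+h,x:x+w],None,fx=s,fy=s,interpolation=cv2.INTER_CUBIC))
E
python3 - <<'E'
from h import *
p=cv2.imread("pics/top0.png");crop(p,130,150,200,150,4,"pics/c1.png")
q=cv2.imread("pics/scene0.png");crop(q,280,130,200,150,4,"pics/c2.png")
d=np.load("top0.npy");P=cloud("top",d)
for nm,(a,b,c,e),lo,hi in [("purple",(200,235,290,300),105,125),("orange",(360,245,440,310),105,125),("cup",(305,270,350,310),50,66),("jar",(135,235,180,275),70,90),("bottle",(455,250,520,310),60,200),("green",(125,160,205,220),105,125)]:
    Q=P[b:e,a:c].reshape(-1,3);Q=Q[(Q[:,2]>lo)&(Q[:,2]<hi)]
    print(nm,len(Q),np.median(Q[:,2]),cv2.minAreaRect(Q[:,:2].astype(np.float32)),Q.min(0),Q.max(0))
    if nm in("purple","orange"): print(cv2.boxPoints(cv2.minAreaRect(Q[:,:2].astype(np.float32))))
Q=P[150:185,215:450].reshape(-1,3);Q=Q[(Q[:,2]>20)&(Q[:,2]<40)];r=cv2.minAreaRect(Q[:,:2].astype(np.float32));print("fence",np.median(Q[:,2]),r,cv2.boxPoints(r))
E
```

```text
purple 1434 114.75086879834555 ((465.7948913574219, 168.24758911132812), (117.5988540649414, 54.154720306396484), 89.7352294921875) [438.57201278 109.39099548 105.15503038] [493.1123618  227.13339609 123.01517697]
[[438.4461  109.57391]
 [492.60022 109.32367]
 [493.14368 226.92126]
 [438.98956 227.17151]]
orange 1461 114.93537950997711 ((435.58135986328125, -166.70037841796875), (53.85804748535156, 116.10750579833984), 28.33782386779785) [ 387.58336358 -228.41390403  105.0607185 ] [ 484.07276036 -104.16799608  124.56538375]
[[ 384.32306 -128.38593]
 [ 439.43573 -230.57959]
 [ 486.83966 -205.01483]
 [ 431.727   -102.82117]]
cup 185 58.51853815336926 ((409.08251953125, -9.179088592529297), (58.37908172607422, 56.35012435913086), 89.35211181640625) [380.84692055 -38.39206958  50.11021045] [437.31672754  19.94804612  64.45044004]
jar 465 79.73500453764086 ((486.8711242675781, 365.26226806640625), (52.83482360839844, 50.29298400878906), 84.78662872314453) [462.35832403 338.65591224  70.44834247] [512.16785853 392.42633995  86.75425779]
bottle 1087 158.0225971068462 ((438.1331787109375, -332.4365539550781), (43.18425369262695, 93.26043701171875), 72.77465057373047) [ 390.61626154 -362.77623589   60.02476096] [ 481.37110379 -314.36650907  191.98518707]
green 1391 114.5551622280766 ((625.7157592773438, 344.8957824707031), (55.96971130371094, 116.7616195678711), 20.90967559814453) [581.10146202 282.07441602 105.00224882] [669.50572467 407.1509898  121.91416724]
fence 29.473985078107717 ((691.8277587890625, -21.483184814453125), (22.483198165893555, 498.4141845703125), 1.6454088687896729) [[ 673.4351   227.29837]
 [ 687.7465  -270.9103 ]
 [ 710.2204  -270.26474]
 [ 695.909    227.94394]]
```

View pics/c1.png

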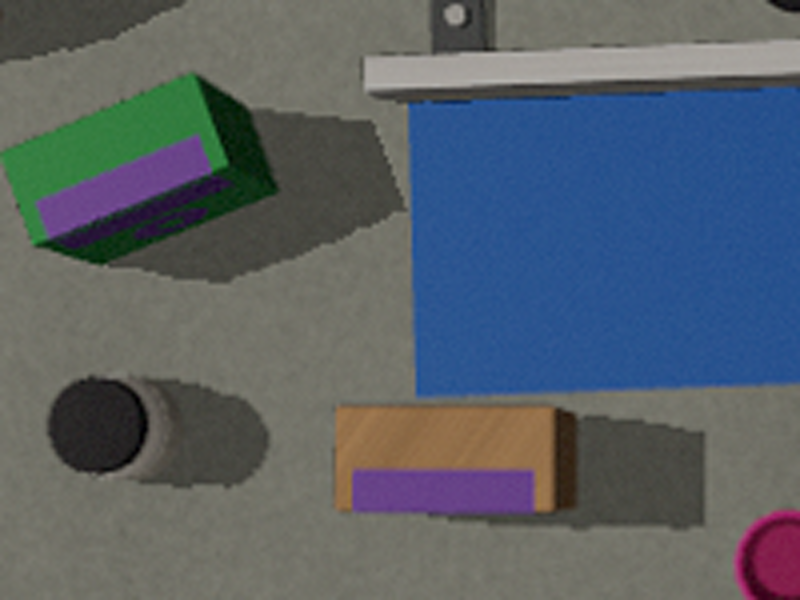

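View pics/c2.png

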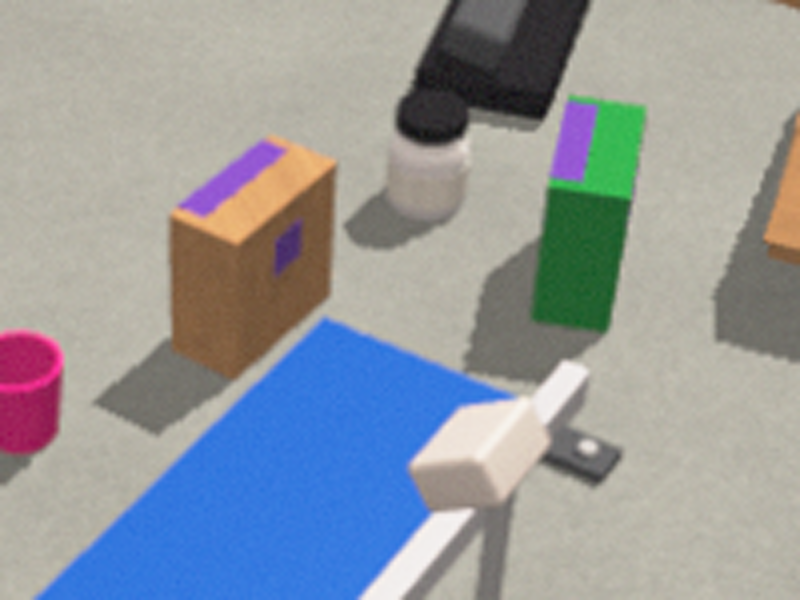

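Confirmed: the purple carton is the brown one at top px (243,264), centre (466,168) mm, top at 115 mm, yaw about 0. I'll push it along +x with the jaws along world y. The next script works out the shifts in the tool frame.

```bash
cat >> h.py <<'E'
def rel(p0,rpy0,targets):
    M0=R.from_euler("xyz",rpy0,degrees=True)
    for p,rpy in targets:
        t=(M0.inv()*R.from_euler("xyz",rpy,degrees=True)).as_rotvec(degrees=True)
        s=M0.inv().apply((np.array(p)-p0))/1000
        print(np.round(t,2),np.round(s,4))
E
python3 - <<'E'
from h import *
import bench
print([x for x in dir(bench) if not x.startswith('_')]); print(getattr(bench,"nose_length",None))
rel([170.3,-575.3,248.3],[180,0,16.49],[((330,-350,290),(180,0,8)),((430,-80,290),(180,0,0)),((395,168,260),(180,0,0)),((395,168,120),(180,0,0))])
E
```

```text
['PlanningError', 'camera_info', 'hand_in', 'nose_length', 'sense', 'snapshot']
17.0
[ 0.   -0.    8.49] [ 0.2171 -0.1707 -0.0417]
[ 0.   -0.   16.49] [ 0.3896 -0.4012 -0.0417]
[ 0.   -0.   16.49] [ 0.4264 -0.6489 -0.0117]
[ 0.   -0.   16.49] [ 0.4264 -0.6489  0.1283]
```

Request:
jog_arm:
  plan:
    - [[0,0,8.5],[0.217,-0.171,-0.042],0]
    - [[0,0,8.5],[0.217,-0.171,-0.042],0]
    - [[0,0,8.5],[0.217,-0.171,-0.042],0]
    - [[0,0,8.5],[0.217,-0.171,-0.042],0]
    - [[0,0,16.5],[0.39,-0.401,-0.042],0]
    - [[0,0,16.5],[0.39,-0.401,-0.042],0]
    - [[0,0,16.5],[0.39,-0.401,-0.042],0]
    - [[0,0,16.5],[0.39,-0.401,-0.042],0]
    - [[0,0,16.5],[0.426,-0.649,-0.012],0]
    - [[0,0,16.5],[0.426,-0.649,-0.012],0]
    - [[0,0,16.5],[0.426,-0.649,-0.012],0]
    - [[0,0,16.5],[0.426,-0.649,-0.012],0]

```text
time: 1.6
tool_pos: [396.2, 109.2, 265.7]
tcp_rot: [-180.0, -0.0, -0.0]
ft_force: [0.2, 0.5, 0.1]
finger_gap: 42.7
```

```bash
python3 -c "
from bench import *
print(sense())"
```

```text
{'time': 1.6, 'joint_pos': array([ 8.25671304e+00, -2.35594025e+01,  1.11631882e+02, -2.97353253e-03,
        9.19046228e+01,  9.82752855e+01]), 'qd': array([70.71981651, 14.91465029, -5.89526887, -0.11380144, -9.16969487,
       70.29614332]), 'joint_efforts': array([ -7.25602627, -32.52901196, -48.97337437,   0.10566323,
         0.99197499,  -2.58719422]), 'tool_pos': array([396.1917935 , 109.2105122 , 265.68271892]), 'tcp_rot': array([-1.79999645e+02, -2.30866134e-02, -1.86719842e-02]), 'ft_force': array([0.21321465, 0.52533839, 0.08998942]), 'wrist_torque': array([-0.05615932, -0.07277795, -0.07833413]), 'finger_gap': 42.72190781265518}
```

Request:
jog_arm:
  plan:
    - [[0,0,0],[0,0,0],0]
    - [[0,0,0],[0,0,0],0]
    - [[0,0,0],[0,0,0],0]

```text
time: 1.98
tool_pos: [397.0, 106.1, 266.0]
tcp_rot: [180.0, -0.0, -0.1]
ft_force: [-0.8, 0.2, -0.3]
finger_gap: 42.8
```

Request:
jog_arm:
  plan:
    - [[0,0,0],[0,-0.062,0],0]
    - [[0,0,0],[0,-0.062,0],0]
    - [[0,0,0],[0,-0.062,0.16],0]
    - [[0,0,0],[0,-0.062,0.16],0]
    - [[0,0,0],[0,-0.062,0.16],0]
    - [[0,0,0],[0,-0.062,0.16],0]
    - [[0,0,0],[0,-0.062,0.16],0]

```text
time: 2.85
tool_pos: [398.3, 168.6, 107.9]
tcp_rot: [-180.0, -0.1, -0.1]
ft_force: [-0.1, 0.8, 0.8]
finger_gap: 42.6
```

Run:
```python
from h import *
p,_=snapshot("scene");cv2.imwrite("pics/s1.png",p);crop(p,250,50,200,150,4,"pics/s1c.png")
print(sense()["tool_pos"])
```

```text
[398.72957837 169.03810473 108.4211598 ]
```

View pics/s1.png

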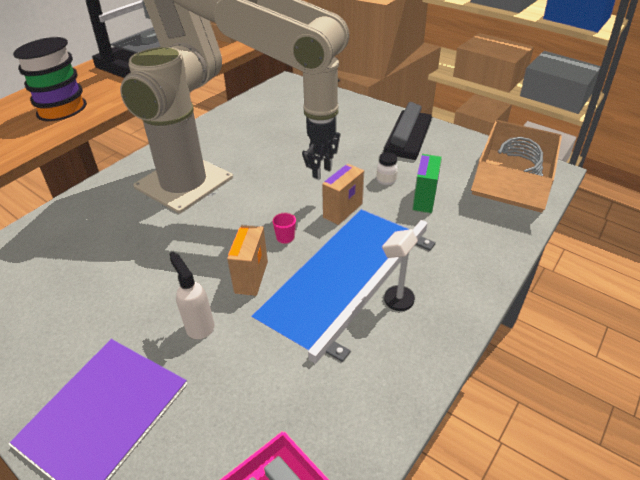

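The fingers at about (320,165) are behind the carton at about (343,195), centred and clear of everything else. Now a slow push high on the label.

Request:
jog_arm:
  plan:
    - [[0,0,0],[0.015,0,0],0]
    - [[0,0,0],[0.022,0,0],0]
    - [[0,0,0],[0.028,0,0],0]
    - [[0,0,0],[0.034,0,0],0]
    - [[0,0,0],[0.04,0,0],0]
    - [[0,0,0],[0.046,0,0],0]
    - [[0,0,0],[0.052,0,0],0]

```text
time: 3.78
tool_pos: [449.1, 169.3, 105.9]
tcp_rot: [180.0, 0.0, -0.0]
ft_force: [-0.6, 0.6, 0.9]
finger_gap: 42.7
```

Run:
```python
from h import *
p,_=snapshot("scene");crop(p,250,100,200,150,4,"pics/s2c.png")
print(sense()["tool_pos"])
```

```text
[449.84414949 169.28203678 106.10020292]
```

View pics/s2c.png

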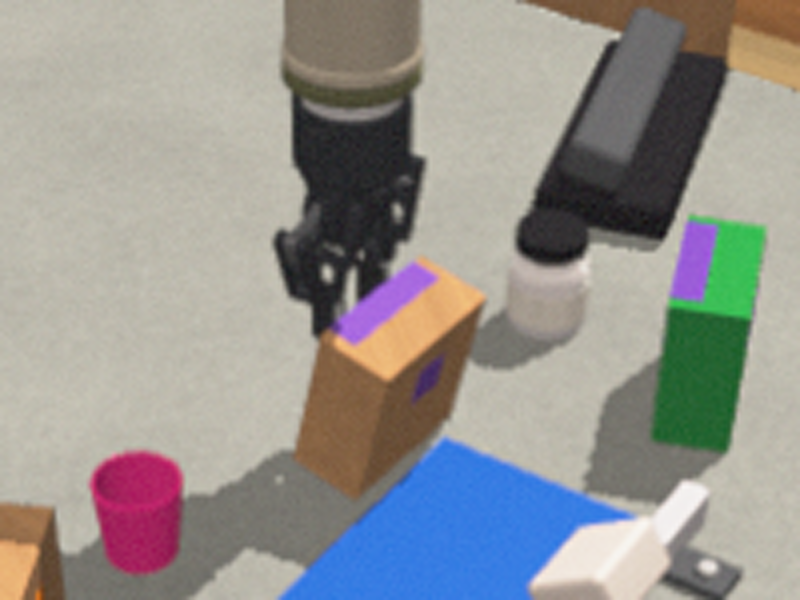

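The carton is tipping cleanly: its top edge leans over the mat and the lower far edge, at about (350,490) in the crop, stays put. I'll keep pushing.

Request:
jog_arm:
  plan:
    - [[0,0,0],[0.006,0,0],0]
    - [[0,0,0],[0.012,0,0],0]
    - [[0,0,0],[0.018,0,0],0]
    - [[0,0,0],[0.024,0,0],0]
    - [[0,0,0],[0.03,0,0],0]
    - [[0,0,0],[0.036,0,0],0]
    - [[0,0,0],[0.042,0,0],0]
    - [[0,0,0],[0.042,0,0],0]
    - [[0,0,0],[0.042,0,0],0]
    - [[0,0,0],[0.042,0,0],0]

```text
time: 5.08
tool_pos: [490.6, 169.3, 105.9]
tcp_rot: [180.0, 0.0, -0.0]
ft_force: [-0.2, -1.3, -0.0]
finger_gap: 42.8
```

Run:
```python
from h import *
p,_=snapshot("scene");crop(p,250,100,200,150,4,"pics/s3c.png")
print(sense()["tool_pos"])
```

```text
[490.65185074 169.29597462 105.96579912]
```

View pics/s3c.png

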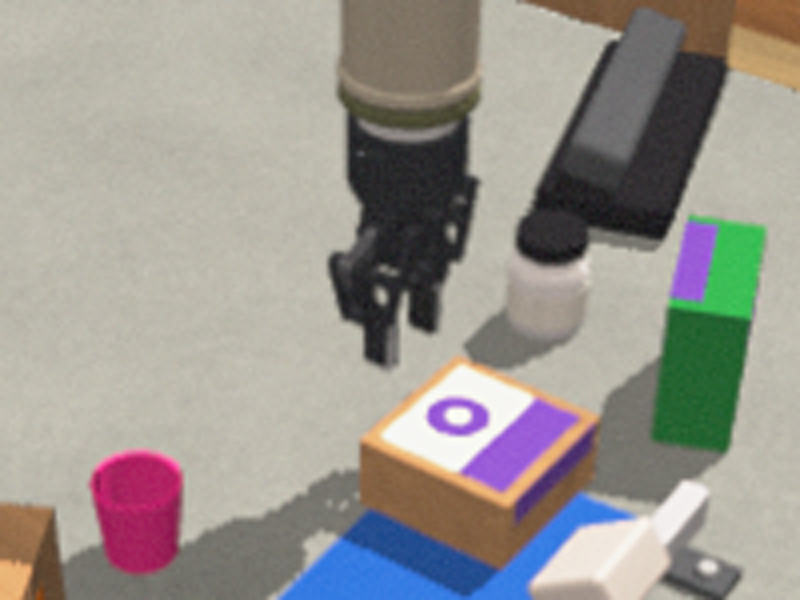

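The carton lies flat with its label up. I'll retreat and lower, then measure it.

Request:
jog_arm:
  plan:
    - [[0,0,0],[-0.05,0,0],0]
    - [[0,0,0],[-0.05,0,0],0]
    - [[0,0,0],[-0.05,0,0.07],0]
    - [[0,0,0],[-0.05,0,0.07],0]
    - [[0,0,0],[-0.05,0,0.07],0]

```text
time: 5.75
tool_pos: [441.1, 169.3, 36.4]
tcp_rot: [180.0, 0.0, -0.0]
ft_force: [1.0, -0.1, -0.3]
finger_gap: 42.9
```

```bash
cat > m.py <<'E'
from h import *
import sys
n=sys.argv[1]
p,d=snapshot("top");cv2.imwrite(f"pics/top{n}.png",p);crop(p,180,130,200,150,4,f"pics/t{n}c.png")
P=cloud("top",d)
Q=P[150:260,200:300].reshape(-1,3);Q=Q[(Q[:,2]>47)&(Q[:,2]<62)]
# keep largest blob
m=np.zeros((400,400),np.uint8);ij=(Q[:,:2]-[400,0]).astype(int);k=(ij>=0).all(1)&(ij<400).all(1);Q=Q[k];ij=ij[k];m[ij[:,0],ij[:,1]]=1
l=cv2.connectedComponentsWithStats(cv2.dilate(m,np.ones((7,7))));b=1+np.argmax(l[2][1:,4]);Q=Q[l[1][ij[:,0],ij[:,1]]==b]
r=cv2.minAreaRect(Q[:,:2].astype(np.float32));print(np.median(Q[:,2]),r);print(cv2.boxPoints(r))
s=sense();print(s["time"],s["tool_pos"],s["ft_force"])
E
python3 m.py 1
```

```text
55.01870328693644 ((554.1246948242188, 166.42105102539062), (116.13715362548828, 114.6871109008789), 89.42920684814453)
[[496.2055  108.92662]
 [610.8869  107.7841 ]
 [612.0439  223.91548]
 [497.3625  225.058  ]]
5.8 [442.16525112 169.57151265  37.57679962] [ 0.43552506 -0.22308288  0.32542129]
```

View pics/t1c.png

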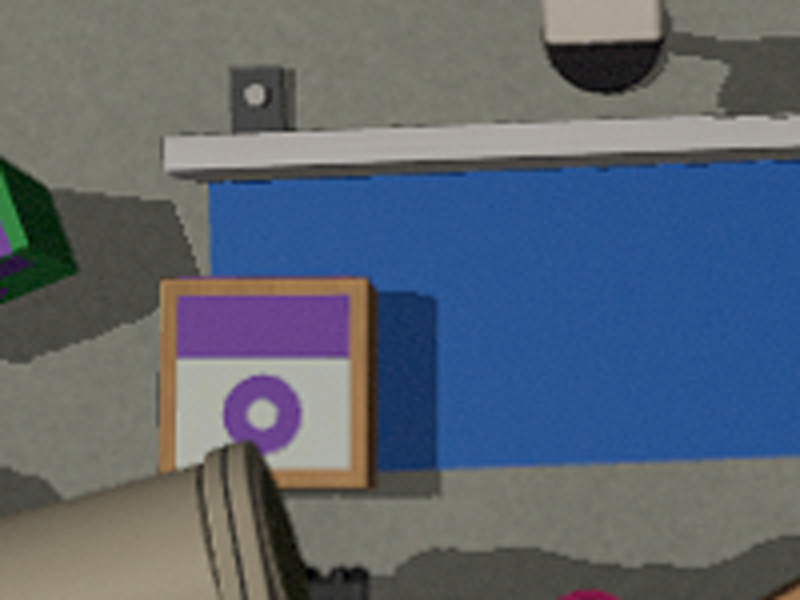

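The carton is flat at (554,166), top at 55.0 mm. Its near face is at x≈497 and its far face at x≈611, with the fence face at about 675. I'll push low with the hand turned 1.6° to match the fence, stopping short first.

Request:
jog_arm:
  plan:
    - [[0,0,-1.6],[0.01,0.003,0.012],0]
    - [[0,0,-1.6],[0.035,0.003,0.012],0]
    - [[0,0,-1.6],[0.041,0.003,0.012],0]
    - [[0,0,-1.6],[0.047,0.003,0.012],0]
    - [[0,0,-1.6],[0.053,0.003,0.012],0]
    - [[0,0,-1.6],[0.059,0.003,0.012],0]
    - [[0,0,-1.6],[0.066,0.003,0.012],0]
    - [[0,0,-1.6],[0.073,0.003,0.012],0]
    - [[0,0,-1.6],[0.08,0.003,0.012],0]
    - [[0,0,-1.6],[0.087,0.003,0.012],0]
    - [[0,0,-1.6],[0.092,0.003,0.012],0]
    - [[0,0,-1.6],[0.092,0.003,0.012],0]

```text
time: 7.3
tool_pos: [533.5, 166.2, 24.1]
tcp_rot: [-180.0, -0.0, 1.6]
ft_force: [0.2, -1.0, -0.2]
finger_gap: 43.0
```

```bash
python3 m.py 2
```

```text
55.08978338135489 ((601.917236328125, 167.5369873046875), (120.76274108886719, 117.11251068115234), 1.8660428524017334)
[[539.66113 224.09601]
 [543.4746  107.04559]
 [664.17334 110.97797]
 [660.35986 228.02838]]
7.35 [533.28361173 166.25132984  24.08486607] [ 0.25523032 -0.60859035  1.08363036]
```

View pics/t2c.png

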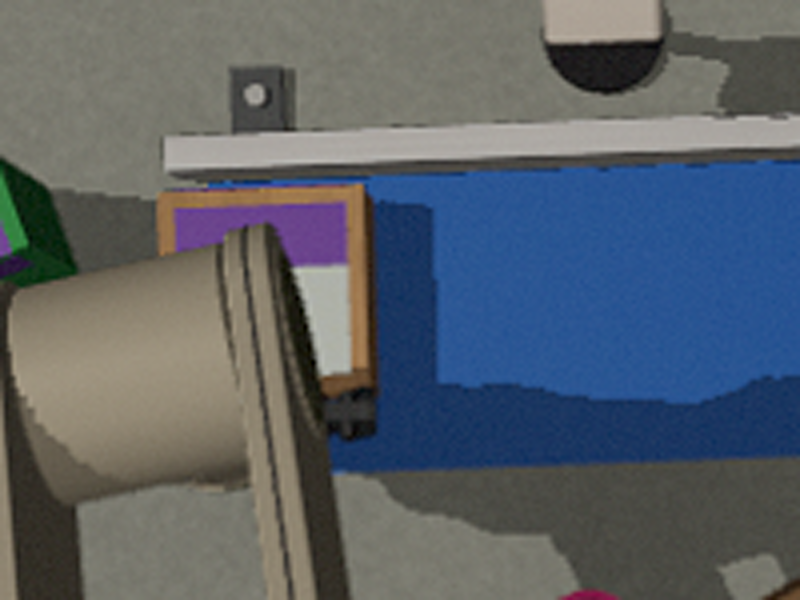

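The carton is now parallel to the fence (1.87° against 1.65°), with a gap of about 13 mm. I'll creep in and watch the force.

Request:
jog_arm:
  plan:
    - [[0,0,0],[0.004,0,0],0]
    - [[0,0,0],[0.008,0,0],0]
    - [[0,0,0],[0.011,0,0],0]
    - [[0,0,0],[0.012,0,0],0]
    - [[0,0,0],[0.013,0,0],0]

```text
time: 7.98
tool_pos: [545.8, 166.6, 24.0]
tcp_rot: [180.0, 0.0, 1.6]
ft_force: [-2.6, -0.1, 1.4]
finger_gap: 42.6
```

Request:
jog_arm:
  plan:
    - [[0,0,0],[0.001,0,0],0]
    - [[0,0,0],[0.002,0,0],0]

```text
time: 8.22
tool_pos: [547.9, 166.7, 24.0]
tcp_rot: [-180.0, -0.0, 1.6]
ft_force: [-2.2, 0.3, -0.9]
finger_gap: 42.9
```

Request:
jog_arm:
  plan:
    - [[0,0,0],[0.001,0,0],0]
    - [[0,0,0],[0.002,0,0],0]

```text
time: 8.48
tool_pos: [549.4, 166.6, 23.9]
tcp_rot: [180.0, 0.1, 1.6]
ft_force: [-6.3, -0.5, 2.5]
finger_gap: 43.0
```

Request:
jog_arm:
  plan:
    - [[0,0,0],[0.001,0,0],0]
    - [[0,0,0],[0.001,0,0],0]

```text
time: 8.72
tool_pos: [549.4, 166.6, 23.4]
tcp_rot: [180.0, 0.2, 1.6]
ft_force: [-8.5, -1.3, 1.8]
finger_gap: 42.7
```

Request:
jog_arm:
  plan:
    - [[0,0,0],[0.002,0,0],0]
    - [[0,0,0],[0.002,0,0],0]

```text
time: 8.98
tool_pos: [549.3, 166.6, 22.4]
tcp_rot: [179.9, 0.4, 1.6]
ft_force: [-14.7, -0.7, 5.1]
finger_gap: 43.1
```

```bash
python3 m.py 3
```

```text
55.04187803148011 ((619.0466918945312, 167.69168090820312), (117.11817169189453, 116.09268951416016), 1.9802089929580688)
[[558.51685 223.6799 ]
 [562.5283  107.65653]
 [679.57654 111.70346]
 [675.56506 227.72684]]
9.025 [549.29573942 166.54635353  22.3880662 ] [-14.19019677  -1.10273687   3.64016558]
```

The fingers stopped at x = 549.4 (549.5 predicted) with the force rising to about 15 N, so the carton is against the fence. I'll back off straight, then rise.

Request:
jog_arm:
  plan:
    - [[0,0,0],[-0.01,0,0],0]
    - [[0,0,0],[-0.04,0,0],0]
    - [[0,0,0],[-0.1,0,0],0]
    - [[0,0,0],[-0.1,0,0],0]
    - [[0,0,0],[-0.15,0,-0.1],0]
    - [[0,0,0],[-0.15,0,-0.2],0]
    - [[0,0,0],[-0.15,0,-0.2],0]
    - [[0,0,0],[-0.15,0,-0.2],0]
    - [[0,0,0],[-0.15,0,-0.2],0]
    - [[0,0,0],[-0.15,0,-0.2],0]

```text
time: 10.28
tool_pos: [402.8, 162.5, 223.0]
tcp_rot: [180.0, 0.0, 1.6]
ft_force: [0.3, -0.0, 0.1]
finger_gap: 43.0
```

```bash
python3 m.py 4
python3 - <<'E'
from h import *
p,d=snapshot("scene");cv2.imwrite("pics/s4.png",p)
p,d=snapshot("top");P=cloud("top",d)
for nm,(a,b,c,e),lo,hi in [("orange",(360,245,440,310),105,125),("cup",(305,270,350,310),50,66),("jar",(135,235,180,275),70,90)]:
    Q=P[b:e,a:c].reshape(-1,3);Q=Q[(Q[:,2]>lo)&(Q[:,2]<hi)]
    print(nm,cv2.minAreaRect(Q[:,:2].astype(np.float32)))
E
```

```text
55.04914374369855 ((618.93896484375, 168.0654754638672), (116.659912109375, 117.2220458984375), 1.6619845628738403)
[[558.93365 224.9601 ]
 [562.33344 107.78737]
 [678.9443  111.17085]
 [675.5445  228.34358]]
10.325 [402.45642633 162.44033694 222.40000535] [-0.89361282 -1.77286194 -0.62029938]
orange ((435.8123474121094, -167.04299926757812), (54.07740783691406, 117.02013397216797), 28.408424377441406)
cup ((409.2332763671875, -9.19080924987793), (58.25349044799805, 56.14883041381836), 89.23246002197266)
jar ((487.2491149902344, 365.2691650390625), (50.61200714111328, 49.89341354370117), 89.42356872558594)
```

View pics/t4c.png

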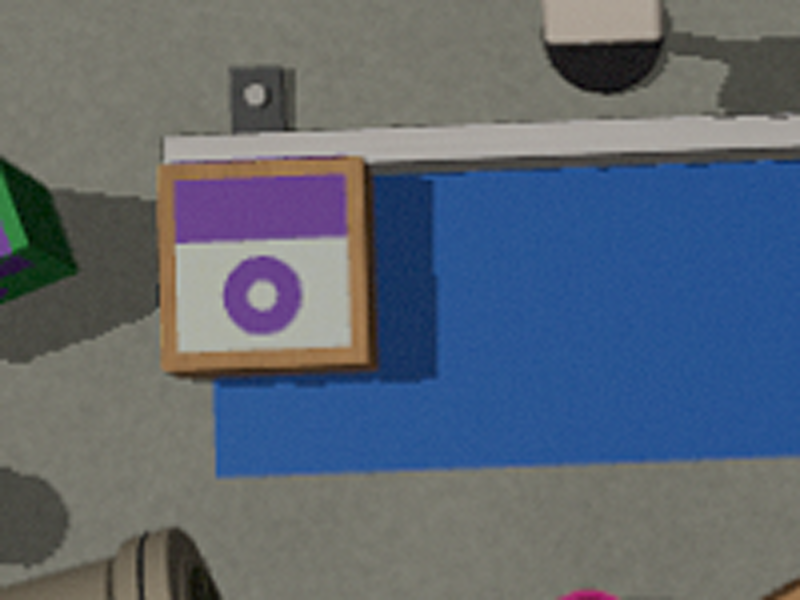

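View pics/s4.png

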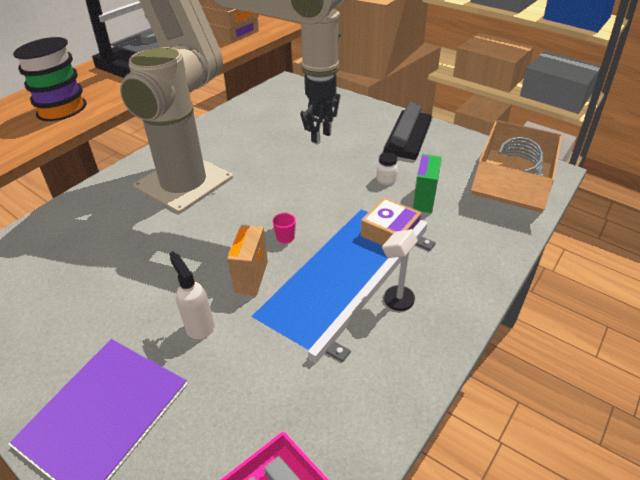

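The carton lies flush against the fence at crop (265,265), label up, at 1.66° against the fence's 1.65°. The other objects have not moved and the hand is clear.

```bash
python3 -c "
from bench import *
print(hand_in())"
```

```text
the job is handed in; nothing more can be done
None
```

I tipped the purple-labelled carton over with a push high on its label. Then I pushed it low with both half-open fingers until it stopped against the fence, backed the hand off and raised it clear, and handed in at about 10.4 s. No verdict was reported.

- **Carton:** It lies label up with its top at 55.0 mm and its centre at (619, 168) mm. It is turned 1.66° against the fence's measured 1.65°, and its centre is about 190 mm along the fence (limit 240 mm).
- **Contact with the fence:** The fingers stopped at x = 549.4 mm where 549.5 mm was predicted, with the wrist force rising to about 15 N.
- **Other objects:** The orange carton, cup and jar measured within 0.5 mm of where they started. The spray bottle I only compared by eye in the scene picture, and it looked unmoved.

No check failed. The top view outlined the carton 1–2 mm oversize, at 117 mm instead of 115 mm.

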